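# Transfer a painted door's hanger over the end stops onto the drying rail

### The job

The little door has just been painted: take its hanger off the spray rail over the two end stops onto the drying rail, slide it up to the window's hanger and gently push both along until the row is snug against the clamp on the rail; hold that light pressure for a moment, then let go, leaving both hanging there spacer bar to spacer bar. The hangers hook under the rail and come off or on only at the opening beside each end stop, so slide to the stop by feel, lift straight out, lower into the other opening, and force nothing: the clamp is only finger-tight. Let the wet door touch nothing, and leave the things lying about where they are.

Things in the scene. Friction and masses are not known exactly. Their poses are not given: they have to be found in the camera images.
- door_hanger: grey printed hanger with the small door below it, loose, about 0.14 kg. Origin: centre of the underside of its top plate (34 x 26 x 5 mm), which lies on the rail: origin height = rail top, 165 mm above the cabinet top, while it hangs. x across the rail, away from the robot at yaw 0; y along the rail, to the robot's left; z up
- door_hanger_tab (a point): where to grip the door's hanger: centre line of its finger tab, 36 mm above the hanger's origin. The tab is 14 mm in y, 24 mm in x and reaches from 11 to 50 mm above the origin. Grip from above, fingers closing along y, tips 15 mm or more above the origin
- door_hanger_nose (a point): rubber end of the hanger's spacer bar on the -y side, 33 mm from the origin along y and 8 mm above it. The bar (10 mm wide, 9 mm tall) ends 33 mm from the origin on the +y side too; its ends are what meets end stops and other hangers
- door_hanger_shoe (a point): middle between the shoe's two rounded lips, 9.5 mm below the hanger's origin. The lips run along y, 30 mm long, 5 mm thick, 10 mm apart in the clear, reach to 12 mm below the origin and hook under the rail's flange with 2 mm play in height and 2 mm each side of centre
- door: the freshly painted small door, 60 mm wide, 96 mm tall, 10 mm thick, fixed in the door's hanger in front of the rail; its origin is the middle of its back face, 19 mm to -x of and 78 mm below the hanger's origin; it hangs down to 126 mm below that origin
- spray_rail: fixed stand with the spray rail, an aluminium T rail, top 165 mm above the origin. Origin: on the cabinet top under the rail's stopped end. The rail runs from there along the stand's +y for 175 mm (robot's left). Flange 22 mm wide, 5 mm thick, over a 6 mm web. At y = 0 to 3 mm an upright steel end stop, 26 mm wide, rises 14 mm over the rail top; a hanger butted on it has its origin at y = 36 mm
- spray_rail_opening (a point): middle of the spray rail's opening, at rail top height, y = 36.5 mm of the stand. Over 34 mm of length the flange is cut away and only the 6 mm web with a rounded top runs on, so the shoe can be lifted out (or let in) here; elsewhere the flange holds it down
- drying_rail: fixed stand with the drying rail, same section and height; it starts 10 to 20 mm beyond the spray rail's stop, up to 6 mm to the side and 0.08 rad askew of it. Origin: on the cabinet top under the rail's end at its own end stop (y = 0 to -3 mm, 14 mm high, 26 mm wide). The rail runs along the stand's -y, 255 mm long (robot's right); x away from the robot
- drying_rail_opening (a point): middle of the drying rail's opening, at rail top height, y = -38.5 mm of the stand; flange cut away over 34 mm. A hanger centred here has 2 mm play each way along the rail and 2.5 mm between its spacer bar and the end stop
- window_hanger: second loose hanger of the same shape, carrying a small window (60 mm wide, 70 mm tall), further along the drying rail, free to slide. Origin and axes as for the door's hanger; origins are 66 mm apart when the spacer bars touch. Some 4 to 40 mm beyond its spacer bar (-y) a black clamp, 30 x 16 mm, 14 mm high, is fixed on the rail; its place is not measured. Sliding a hanger takes about 1 N
- paint_jar: paint pot, 36 mm wide, 42 mm tall, loose on the cabinet; origin at its underside. Leave alone
- sanding: brick-coloured sanding block, 48 x 68 x 24 mm, loose on the cabinet; origin at its underside. Leave alone
- tin: round grey tin, 43 mm wide, 21 mm tall, loose on the cabinet; origin at its underside. Leave alone

How it is judged:
By the outcome, as a careful person would: the job done as asked, in the order asked, and still so for the second after the job is handed in, with the robot touching nothing.
It also fails if it takes over 64 s, if anything falls off the work surface, if the arm or the gripper's body presses on something with over 40 N, if the wrist force passes 120 N, or if a joint passes its speed limit or range.

### The arm

A 7-joint arm with a two-finger parallel gripper is mounted at the origin on a cart in front of the work surface, level with it; the furniture and walls round the work are solid. World frame = base frame: x ahead of the robot, y to its left, z up, the work surface at z = 0. Lengths are in m, angles in degrees, forces in N, time in s.
With the tool pointing down it reaches from about 0.425 to 0.95 m from the base axis. Payload 4.7 kg.
Tool frame: the origin (TCP) lies at the very end of the fingers, on their centre line; the grasp point (between the pads) lies 19 mm behind it; z points along the fingers, y is the line along which they close (so a half turn about z gives the same grasp; the last joint's range is limited). The gripper opens to 87 mm and grips with 3 to 60 N. Pads are 19 mm wide; open, the fingers measure 117 mm over their backs; the gripper's body (75 mm by 190 mm) begins 51 mm behind the grasp point.
Start: joints at [-74.88, 26.849, -2.785, 87.806, 1.381, 65.374, -4.715], TCP at [0.195, 0.646, 0.223] pointing down, gripper open.
Joint ranges: [-148.3, 148.3], [-19.14, 114.17], [-79.39, 73.82], [5.75, 140.21], [-59.74, 239.74], [12.07, 113.84], [-152.46, 152.46]. Speed limits (degrees/s): [147.25, 147.25, 180, 180, 180, 180, 180].

### API

Orientations are given as a 3x3 rotation matrix whose columns are the frame's x, y, z axes.
In Python, from station import manip, eyes, finish_job, spotter gives the robot as it stands.
- The arm moves only by the tool drive_tool, never from a script. Its argument "rows" is a list of rows, each a list of 7 numbers: the shift along the world's x, y, z as a fraction of full scale, then the turn, a rotation vector about the world's x, y, z as a fraction of full scale, then the opening, from -1 (shut) to 1 (fully open). In form: [[x, y, z, wx, wy, wz, gripper], ...]. A call has 1 to 20 rows; each row shifts and turns the commanded pose from where the row before left it; what a row does not reach is not made up. Full scale, the value 1, is 25 mm for a shift and 5 degrees for a turn. A row lasts 1/8 s, in which the tool goes at most 62.5 mm and 10.7 degrees, less where a joint would pass 70% of its speed; a pose out of reach is approached as far as the arm can. A call with a number of a shift or a turn outside -1 to 1 is refused whole. A call with a gripper value outside its range is refused whole. The fingers move at their own pace and stop on an object; the grip force is fixed at half the most. Time passes only in rows, so rows that do not move let the fingers close. It gives the time, the measured TCP pose, the force, the opening and the grip force at its end, in the units of the state.
- manip.observe(): the state, without advancing time (a new reading comes with each control period).
- eyes.read_camera(name): name is "side" or "top"; returns the picture (400x640x3 uint8, blue, green, red); there is no depth.
- eyes.camera_params(name): a dict with "fx", "fy", "cx", "cy" (pixels), "rvec" (rotation vector, rad) and "tvec" (3), from world to camera coordinates, as OpenCV has them. Camera axes: x right, y down, z forward; pixel columns grow to the right and rows downward; lengths in m; the calibration is good to about 2 mm. A picture is of the moment at which its call begins. camera_params takes no time and is no camera call.
- finish_job(): hands the job in; it is judged then, once.
Trained networks look in the newest picture that a camera, given by its name, has taken for a name from the list of things; names that differ only in an ending like _2 or _b are one class to them, and where a whole thing is asked for, a point or a joint stands for the part that bears it (a point fixed in the world has none). Each returns a list of dicts, best first, with "score" (0 to 1); they miss things now and then, are a little off and sometimes report something else, mostly with a low value. They report only what shows in the picture. A call takes as long as a camera call.
- spotter.search_frame(camera, target): "xyz" ([x, y, z] in m, in world coordinates, good to about 4 mm: the middle of the surface that is visible of it).
- spotter.trace(camera, target): "region" (400x640 bool, what is visible of it).
- spotter.landmark_of(camera, target): "xyz" ([x, y, z] in m, in world coordinates, good to about 4 mm: a listed point, or the origin of a listed thing).
The state is a dict: "t": time; "q": joint angles; "joint_vel": joint speeds; "tau": joint torques, N m; "position": TCP position; "orientation": TCP orientation; "wrist_force": force on the tool from outside, world axes, zero at the start; "wrist_torque": the same for the moment, N m; "width": opening from 0.0 (shut) to 1.0 (fully open); "grip_force": force on a finger pad.
Only numpy, scipy, OpenCV 4.12 (cv2) and the standard library are available. Lean on these libraries where they do the work, as an engineer would, in place of code of your own. Each camera call takes 0.05 s, during which the arm holds its last target. There are 200 camera calls.

## Working session

There is one attempt and no reset: what is moved stays moved. The work goes in short steps, Python scripts to look and compute and a tool call to move; the robot and the scene stay as the last step left them, time stands still between calls to the robot, and variables do not carry over. Pictures are saved under pics/ and viewed, at most 10 in all, crops included, and the job is handed in when it is done.

Besides the shell and the picture viewer there is one more tool, called after "Call:" as name(argument=value, ...), one argument or row to a line, values as JSON. drive_tool: Moves the arm, as the interface text tells. Its arguments: {"type":"object","properties":{"rows":{"type":"array"}},"required":["rows"]}

```bash
mkdir -p pics; cat > h.py <<'E'
from station import manip, eyes, finish_job, spotter
import numpy as np, cv2
def st():
    s=manip.observe(); print('t',round(s['t'],2),'p',np.round(s['position'],4),'F',np.round(s['wrist_force'],2),'w',round(s['width'],3),'g',round(s['grip_force'],1)); return s
def P(cam):
    p=eyes.camera_params(cam); K=np.array([[p['fx'],0,p['cx']],[0,p['fy'],p['cy']],[0,0,1.]]); R=cv2.Rodrigues(np.array(p['rvec'],float))[0]; return K,R,np.array(p['tvec'],float).ravel()
def ray(cam,uv,z):
    K,R,t=P(cam); c=-R.T@t; d=R.T@np.linalg.inv(K)@np.array([uv[0],uv[1],1.]); return c+d*(z-c[2])/d[2]
def proj(cam,X):
    K,R,t=P(cam); v=K@(R@np.array(X)+t); return np.round(v[:2]/v[2],1)
E
python3 - <<'E'
from h import *
s=st(); print(np.round(s['orientation'],3))
for c in ('side','top'):
    im=eyes.read_camera(c); cv2.imwrite(f'pics/{c}0.png',im)
    K,R,t=P(c); print(c,'cam pos',np.round(-R.T@t,3),K[0,0])
    for n in ('door_hanger','door_hanger_tab','door_hanger_nose','spray_rail','spray_rail_opening','drying_rail','drying_rail_opening','window_hanger','paint_jar','sanding','tin'):
        r=spotter.landmark_of(c,n)[:2]
        print(n,[(np.round(a['xyz'],4).tolist(),round(a['score'],2)) for a in r])
E
```

```text
t 0.0 p [0.1947 0.6457 0.2215] F [0.32 0.77 0.55] w 0.998 g 0.0
[[-0.957  0.289 -0.   ]
 [ 0.289  0.957 -0.002]
 [-0.    -0.002 -1.   ]]
side cam pos [-0.216 -1.016  0.633] 492.69873709581447
door_hanger [([0.5031, 0.1195, 0.1638], 0.91), ([0.5006, 0.1218, 0.1998], 0.52)]
door_hanger_tab [([0.4852, 0.1207, 0.0868], 0.74), ([0.5012, 0.1188, 0.1979], 0.61)]
door_hanger_nose [([0.5023, 0.088, 0.17], 0.78)]
spray_rail [([0.5044, 0.0316, 0.0006], 0.8)]
spray_rail_opening [([0.5026, 0.0639, 0.1645], 0.6), ([0.5004, 0.1183, 0.2022], 0.37)]
drying_rail [([0.3639, -0.2183, -0.0011], 0.67), ([0.5061, 0.0179, 0.0012], 0.56)]
drying_rail_opening [([0.5042, -0.0258, 0.1675], 0.71)]
window_hanger [([0.5116, -0.1414, 0.1666], 0.75)]
paint_jar [([0.362, -0.2154, 0.0026], 0.55), ([0.5002, 0.0881, 0.1722], 0.54)]
sanding [([0.2918, -0.2314, 0.0026], 0.88)]
tin [([0.506, 0.1185, 0.1634], 0.59), ([0.4374, 0.2436, 0.0007], 0.46)]
top cam pos [0.379 0.009 1.094] 422.88737043195204
door_hanger [([0.5081, 0.122, 0.1654], 0.76)]
door_hanger_tab [([0.5041, 0.1154, 0.2062], 0.6)]
door_hanger_nose [([0.5048, 0.0874, 0.1767], 0.71), ([0.5059, 0.1245, 0.165], 0.56)]
spray_rail [([0.5049, 0.0299, 0.0024], 0.62)]
spray_rail_opening [([0.5055, 0.0697, 0.1653], 0.74)]
drying_rail [([0.5051, 0.0132, -0.0039], 0.61)]
drying_rail_opening [([0.508, -0.0268, 0.1655], 0.7)]
window_hanger [([0.5103, -0.1442, 0.1664], 0.82), ([0.5052, 0.0709, 0.1643], 0.25)]
paint_jar [([0.3633, -0.2178, 0.001], 0.47)]
sanding [([0.2916, -0.2288, -0.0034], 0.8), ([0.5011, 0.0301, 0.0011], 0.34)]
tin [([0.4379, 0.2396, 0.0028], 0.51), ([0.5036, 0.1192, 0.1525], 0.41)]
```

```bash
python3 - <<'E'
from h import *
a=cv2.imread('pics/top0.png'); 
print([proj('top',p) for p in ([.505,.12,.165],[.508,-.03,.165],[.511,-.143,.165],[.505,.03,.165],[.505,.205,.165],[.52,-.24,.165])])
c=a[40:340,100:560]
u0,v0=140,90
cv2.imwrite('pics/top1.png',cv2.resize(a[90:230,140:500] if 0 else c,None,fx=1.73,fy=1.73,interpolation=cv2.INTER_CUBIC))
E
```

```text
[array([281.2, 164.6]), array([349. , 163.4]), array([400.4, 162.2]), array([321.8, 164.7]), array([243. , 164.5]), array([444.7, 158.2])]
```

View pics/side0.png

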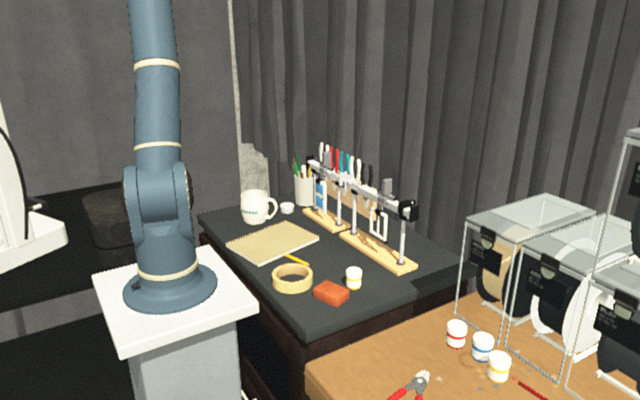

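View pics/top0.png

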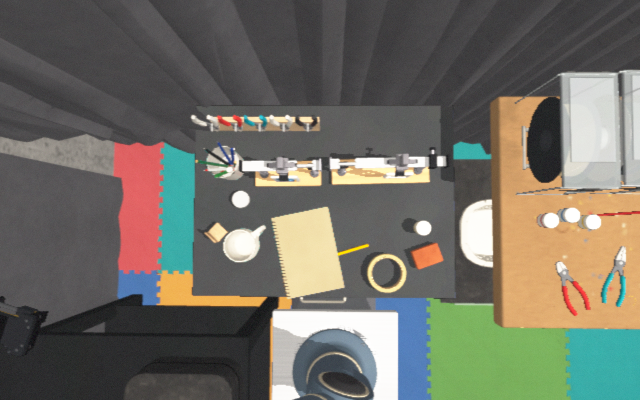

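The top view shows the spray rail at columns 243–322, the door hanger at about (283,163), the drying rail at 327–445, the window hanger at about (402,161) and the clamp at about (437,158). I'll enlarge the rails to fix the axes.

```bash
python3 - <<'E'
from h import *
a=cv2.imread('pics/top0.png'); c=a[130:200,235:455]
cv2.imwrite('pics/top2.png',cv2.resize(c,None,fx=3.6,fy=3.6,interpolation=cv2.INTER_CUBIC))
b=cv2.imread('pics/side0.png')[140:280,295:425]
cv2.imwrite('pics/side2.png',cv2.resize(b,None,fx=4.2,fy=4.2,interpolation=cv2.INTER_CUBIC))
E
```

```text
(no output)
```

View pics/top2.png

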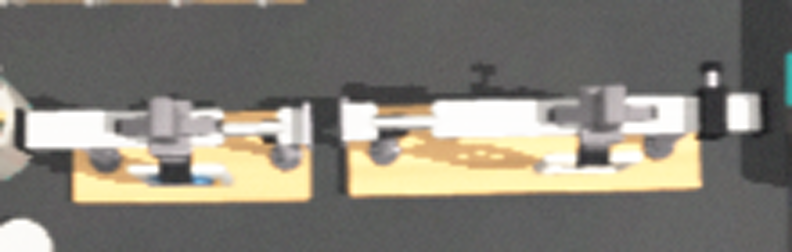

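View pics/side2.png

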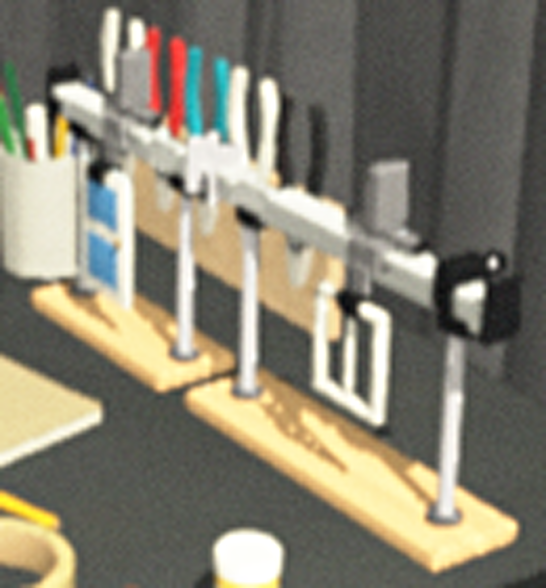

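```bash
python3 - <<'E'
from h import *
g=cv2.cvtColor(cv2.imread('pics/top0.png'),cv2.COLOR_BGR2GRAY).astype(float)
def edges(u):
    col=np.interp(np.arange(150,185,.1),np.arange(400),g[:,u]); v=np.arange(150,185,.1)
    d=np.gradient(col); c=len(v)
    m=(v>154)&(v<174)
    return v[m][d[m].argmax()],v[m][d[m].argmin()],col[m].max()
for rng in (list(range(243,328,3)),list(range(327,448,3))):
    for u in rng:
        a,b,mx=edges(u); p=ray('top',(u,a),.165);q=ray('top',(u,b),.165); print(u,round(a,1),round(b,1),int(mx),np.round([p[1],p[0],q[0],(p[0]+q[0])/2],4))
# rail end row profile
print(g[160:170,316:334].astype(int)); print(g[163,238:250],g[158:163,425:450].astype(int))
print([np.round(ray('top',(u,164),.165)[1],4) for u in (321,322,323,328,329,330,331,433,436)])
E
```

```text
243 160.2 170.2 251 [0.2052 0.5147 0.4923 0.5035]
246 160.2 170.2 252 [0.1985 0.5147 0.4924 0.5035]
249 160.2 170.2 252 [0.1919 0.5147 0.4924 0.5035]
252 160.2 170.2 252 [0.1852 0.5147 0.4924 0.5035]
255 160.2 170.2 252 [0.1785 0.5147 0.4924 0.5036]
258 160.2 170.2 253 [0.1718 0.5147 0.4924 0.5036]
261 160.2 170.2 253 [0.1651 0.5148 0.4924 0.5036]
264 160.2 170.2 251 [0.1584 0.5148 0.4925 0.5036]
267 166.2 162.2 250 [0.1516 0.5014 0.5103 0.5059]
270 160.2 162.2 249 [0.145  0.5148 0.5103 0.5126]
273 160.2 173.2 246 [0.1384 0.5148 0.4858 0.5003]
276 172.2 161.2 231 [0.1314 0.4881 0.5126 0.5003]
279 169.2 172.2 188 [0.1248 0.4948 0.4881 0.4914]
282 157.2 172.2 185 [0.1184 0.5215 0.4881 0.5048]
285 157.2 172.2 196 [0.1118 0.5216 0.4881 0.5048]
288 160.2 162.2 239 [0.105  0.5149 0.5104 0.5126]
291 159.2 161.2 251 [0.0984 0.5171 0.5127 0.5149]
294 159.2 162.2 254 [0.0917 0.5171 0.5104 0.5138]
297 160.2 166.2 235 [0.085  0.5149 0.5015 0.5082]
300 160.2 166.2 250 [0.0784 0.5149 0.5016 0.5082]
303 160.2 166.2 250 [0.0717 0.5149 0.5016 0.5083]
306 160.2 166.2 249 [0.0651 0.515  0.5016 0.5083]

[... 3367 characters left out ...]
95 192 160  79  48  56  54  49  56  59 107 219 252 253 252 252 242
  202 188 155  68  29  45  54]
 [204 190 189 157  78  45  51  57  51  52  60 106 216 252 253 252 252 244
  203 189 153  70  34  44  56]
 [206 197 194 160  78  44  51  52  52  55  59 109 220 252 253 253 253 246
  203 190 162  70  34  42  53]
 [209 198 194 163  77  46  54  51  53  52  58 108 220 252 253 253 253 246
  208 191 159  79  34  48  53]
 [203 196 192 162  79  44  53  53  56  56  60 110 220 252 253 253 253 246
  207 192 164  89  42  41  52]]
[np.float64(0.0318), np.float64(0.0296), np.float64(0.0274), np.float64(0.0163), np.float64(0.0141), np.float64(0.0119), np.float64(0.0097), np.float64(-0.2144), np.float64(-0.221)]
```

```bash
python3 - <<'E'
from h import *
g=cv2.cvtColor(cv2.imread('pics/top0.png'),cv2.COLOR_BGR2GRAY).astype(float)
def back(u,th=155):
    for v in range(150,172):
        if g[v,u]<th<=g[v+1,u]: return v+(th-g[v,u])/(g[v+1,u]-g[v,u])
def fit(cols,n):
    pts=np.array([ray('top',(u,back(u)),.165)[:2] for u in cols]); k=np.polyfit(pts[:,1],pts[:,0]-.011,1)
    print(n,'slope',k[0],'resid mm',np.round(1e3*(pts[:,0]-.011-np.polyval(k,pts[:,1])),1)); return k
a=fit(list(range(244,265))+[314,315],'spray'); b=fit(list(range(334,340))+list(range(358,391,2))+list(range(411,425))+[439,440,441],'dry')
for y in (.12,.068,.03): print('spray',y,np.polyval(a,y))
for y in (.012,-.026,-.1,-.143): print('dry',y,np.polyval(b,y))
# web columns centre in openings (both edges half level)
for c in (301,304,307,346,349,352):
    col=g[158:172,c]; print(c,col.astype(int), np.round(ray('top',(c,165),.165)[:2],4))
# tabs: top face at z .215
m=(abs(g-185)<14)
for r in (158,160,162): print(r,g[r,268:298].astype(int)); print(g[r-1,388:416].astype(int))
print([np.round(ray('top',(u,161),.215)[:2],4) for u in (278,288,396,407)])
print('pens', [np.round(proj('side',(.5,.235,z)),1) for z in (.1,.15,.2,.25)])
E
```

```text
spray slope -0.015892511403272993 resid mm [ 0.  -0.1 -0.  -0.1 -0.2 -0.2 -0.3  0.   0.2  0.2  0.1  0.1  0.1  0.1
  0.1  0.3  0.3  0.3  0.2 -0.2 -0.7  0.1 -0.1]
dry slope -0.02794696350502738 resid mm [ 0.1  0.1  0.2  0.5 -0.1 -1.3  0.7  0.5  0.5  0.4  0.2  0.6  0.5  0.4
  0.3 -0.1 -0.1 -0.2 -0.3 -1.2 -1.4 -1.5 -1.4  0.6  0.5  0.5  0.5  0.3
  0.4  0.2  0.1 -0.  -0.  -0.1 -0.1 -0.2 -0.5  0.3  0.1 -0.1]
spray 0.12 0.5046638652531017
spray 0.068 0.5054902758460719
spray 0.03 0.5060941912793963
dry 0.012 0.5081089038826981
dry -0.026 0.5091708884958892
dry -0.1 0.5112389637952612
dry -0.143 0.5124406832259774
301 [ 94  93 103 159 179 190 224 251 244 179 183 181 174 183] [0.5042 0.0761]
304 [ 95  92  90 174 182 189 227 251 247 196 236 193 173 178] [0.5043 0.0694]
307 [ 67  67  90 178 181 176 238 250 221 155 156 206 175 169] [0.5043 0.0628]
346 [ 74 116 164 141 175 249 240 168  77  72 165 224 227 194] [ 0.5045 -0.0234]
349 [ 72 127 166 175 214 250 241 177 168 187 236 241 229 192] [ 0.5045 -0.0301]
352 [ 80 141 167 175 221 251 241 165 171 175 188 223 189 183] [ 0.5045 -0.0367]
158 [ 94  97 
[... 215 characters left out ...]
 254 254 254]
160 [115 113 106  90  93  97  98  99 120 154 177 180 186 190 182 155 163 182
 186 176 160 153 163 173 177 184 192 185 149 106]
[170 148 148 144 149 150 151 140 122 116 118 109  99 101 115 155 185 186
 188 187 186 187 212 224 226 228 222 203]
162 [188 188 190 187 174 153 153 133 125 156 177 183 188 188 179 156 148 159
 172 195 225 225 198 189 182 199 230 245 240 200]
[ 80 108 120 119 119 122 121 121 122 119 123 112 100  98 114 156 185 186
 190 190 181 178 185 185 186 187 186 172]
[array([0.5058, 0.1209]), array([0.5059, 0.0998]), array([ 0.5063, -0.1258]), array([ 0.5064, -0.1486])]
pens [array([305.2, 177. ]), array([305. , 161.7]), array([304.8, 146.1]), array([304.5, 130. ])]
```

The top crop shows the spray stop ending at column 321 and the drying stop at 329 (18 mm gap). The drying rail's centre is 3.7 mm farther in x than the spray rail's and is turned about 1.6°. I'll start the approach.

Call:
drive_tool(
  rows=[
    [0.6,-1,0.8,0,0,0.177,0.2],
    [0.6,-1,0.8,0,0,0.177,0.2],
    [0.6,-1,0.8,0,0,0.177,0.2],
    [0.6,-1,0.8,0,0,0.177,0.2],
    [0.6,-1,0,0,0,0.177,0.2],
    [0.6,-1,0,0,0,0.177,0.2],
    [0.6,-1,0,0,0,0.177,0.2],
    [0.6,-1,0,0,0,0.177,0.2],
    [0.6,-1,0,0,0,0.177,0.2],
    [0.6,-1,0,0,0,0.177,0.2],
    [0.6,-1,0,0,0,0.177,0.2],
    [0.6,-1,0,0,0,0.177,0.2],
    [0.6,-1,0,0,0,0.177,0.2],
    [0.6,-1,0,0,0,0.177,0.2],
    [0.6,-1,0,0,0,0.177,0.2],
    [0.6,-1,0,0,0,0.177,0.2],
    [0.6,-1,0,0,0,0.177,0.2],
    [0.6,-1,0,0,0,0.177,0.2],
    [0.6,-1,0,0,0,0.177,0.2],
    [0.6,-1,0,0,0,0.177,0.2],
  ],
)

```text
t: 3.7
position: [0.4952, 0.1455, 0.3028]
orientation: [[-1.0, -0.017, 0.0], [-0.017, 1.0, 0.0], [-0.0, 0.0, -1.0]]
wrist_force: [0.3, -0.1, -0.6]
width: 0.601
grip_force: 0.0
```

Call:
drive_tool(
  rows=[
    [0.2,-0.55,0,0,0,0,0.2],
    [0.2,-0.55,-0.8,0,0,0,0.2],
    [0,0,-0.8,0,0,0,0.2],
    [0,0,-0.8,0,0,0,0.2],
    [0,0,-0.8,0,0,0,0.2],
    [0,0,-0.8,0,0,0,0.2],
    [0,0,-0.76,0,0,0,0.2],
    [0,0,0,0,0,0,0.2],
  ],
)

```text
t: 4.7
position: [0.5035, 0.1192, 0.1824]
orientation: [[-1.0, -0.017, -0.003], [-0.017, 1.0, -0.001], [0.003, -0.001, -1.0]]
wrist_force: [0.2, -0.7, -0.8]
width: 0.6
grip_force: 0.0
```

```bash
python3 - <<'E'
from h import *
st()
a=eyes.read_camera('top')[110:220,200:360]; b=eyes.read_camera('side')[100:260,280:430]
b=cv2.resize(b,None,fx=3.7,fy=3.7,interpolation=cv2.INTER_CUBIC); cv2.imwrite('pics/g1.png',b)
E
```

```text
t 4.7 p [0.5035 0.1192 0.1824] F [ 0.17 -0.71 -0.79] w 0.6 g 0.0
```

View pics/g1.png

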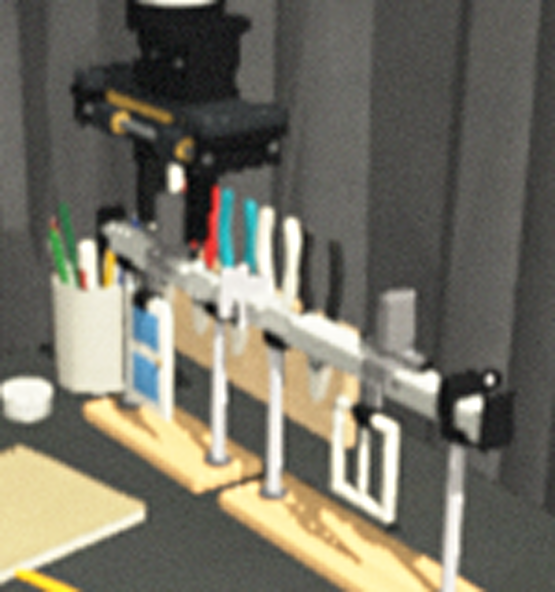

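The fingers straddle the grey tab (crop pixels 150 and 200, tab at 170) and clear the rail. I'll close them.

Call:
drive_tool(
  rows=[
    [0,0,0,0,0,0,-0.3],
    [0,0,0,0,0,0,-0.6],
    [0,0,0,0,0,0,-0.8],
    [0,0,0,0,0,0,-1],
    [0,0,0,0,0,0,-1],
    [0,0,0,0,0,0,-1],
    [0,0,0,0,0,0,-1],
  ],
)

```text
t: 5.68
position: [0.5048, 0.119, 0.1836]
orientation: [[-1.0, -0.016, 0.0], [-0.016, 1.0, 0.0], [-0.0, 0.0, -1.0]]
wrist_force: [-0.8, 0.8, 0.4]
width: 0.157
grip_force: 30.0
```

Call:
drive_tool(
  rows=[
    [0,-0.2,0,0,0,0,-1],
    [0,-0.3,0,0,0,0,-1],
    [0.01,-0.3,0,0,0,0,-1],
    [0.01,-0.3,0,0,0,0,-1],
    [0,-0.3,0,0,0,0,-1],
    [0,-0.3,0,0,0,0,-1],
    [0,0,0,0,0,0,-1],
  ],
)

```text
t: 6.55
position: [0.5053, 0.0747, 0.1836]
orientation: [[-1.0, -0.015, -0.0], [-0.015, 1.0, -0.001], [0.0, -0.001, -1.0]]
wrist_force: [-0.1, -1.7, 0.3]
width: 0.159
grip_force: 30.0
```

Call:
drive_tool(
  rows=[
    [0,-0.05,0,0,0,0,-1],
    [0,-0.05,0,0,0,0,-1],
    [0,-0.05,0,0,0,0,-1],
    [0,0,0,0,0,0,-1],
    [0,0,0,0,0,0,-1],
  ],
)

```text
t: 7.18
position: [0.5053, 0.0727, 0.1835]
orientation: [[-1.0, -0.016, -0.0], [-0.016, 1.0, 0.0], [0.0, 0.0, -1.0]]
wrist_force: [0.4, -0.0, -0.3]
width: 0.159
grip_force: 30.0
```

Call:
drive_tool(
  rows=[
    [0,-0.04,0,0,0,0,-1],
    [0,-0.04,0,0,0,0,-1],
    [0,0,0,0,0,0,-1],
  ],
)

```text
t: 7.55
position: [0.5053, 0.0703, 0.1836]
orientation: [[-1.0, -0.016, -0.0], [-0.016, 1.0, -0.0], [0.0, -0.0, -1.0]]
wrist_force: [-0.1, 0.6, 0.6]
width: 0.158
grip_force: 30.0
```

Call:
drive_tool(
  rows=[
    [0,-0.04,0,0,0,0,-1],
    [0,-0.04,0,0,0,0,-1],
    [0,0,0,0,0,0,-1],
  ],
)

```text
t: 7.92
position: [0.5052, 0.0695, 0.1836]
orientation: [[-1.0, -0.017, -0.0], [-0.017, 1.0, 0.001], [0.0, 0.001, -1.0]]
wrist_force: [-0.5, 3.1, 0.2]
width: 0.156
grip_force: 30.0
```

Call:
drive_tool(
  rows=[
    [0,-0.03,0,0,0,0,-1],
    [0,-0.03,0,0,0,0,-1],
    [0,0,0,0,0,0,-1],
  ],
)

```text
t: 8.3
position: [0.5052, 0.0694, 0.1837]
orientation: [[-1.0, -0.018, 0.0], [-0.018, 1.0, 0.003], [-0.0, 0.003, -1.0]]
wrist_force: [-0.3, 7.6, 1.6]
width: 0.159
grip_force: 30.0
```

Call:
drive_tool(
  rows=[
    [0,0.06,0,0,0,0,-1],
    [0,0.06,0,0,0,0,-1],
    [0.04,0,0,0,0,0,-1],
    [0,0,0,0,0,0,-1],
  ],
)

```text
t: 8.8
position: [0.5055, 0.0696, 0.1835]
orientation: [[-1.0, -0.016, -0.002], [-0.016, 1.0, -0.0], [0.002, -0.0, -1.0]]
wrist_force: [-4.2, 1.0, 2.2]
width: 0.156
grip_force: 30.0
```

Call:
drive_tool(
  rows=[
    [0.04,0,0,0,0,0,-1],
    [0,0,0,0,0,0,-1],
  ],
)

```text
t: 9.05
position: [0.5073, 0.0696, 0.1835]
orientation: [[-1.0, -0.016, -0.0], [-0.016, 1.0, -0.0], [0.0, -0.0, -1.0]]
wrist_force: [-2.1, 1.3, 1.0]
width: 0.161
grip_force: 30.0
```

Call:
drive_tool(
  rows=[
    [0.04,0,0,0,0,0,-1],
    [0,0,0,0,0,0,-1],
  ],
)

```text
t: 9.3
position: [0.5079, 0.0696, 0.1835]
orientation: [[-1.0, -0.016, -0.001], [-0.016, 1.0, -0.001], [0.001, -0.001, -1.0]]
wrist_force: [-4.2, 0.2, 3.5]
width: 0.158
grip_force: 30.0
```

Call:
drive_tool(
  rows=[
    [0.03,0,0,0,0,0,-1],
    [0,0,0,0,0,0,-1],
    [0,0,0,0,0,0,-1],
  ],
)

```text
t: 9.68
position: [0.508, 0.0697, 0.1834]
orientation: [[-1.0, -0.016, -0.003], [-0.016, 1.0, -0.001], [0.003, -0.0, -1.0]]
wrist_force: [-6.1, 0.4, 4.5]
width: 0.156
grip_force: 30.0
```

Call:
drive_tool(
  rows=[
    [0.03,0,0,0,0,0,-1],
    [0,0,0,0,0,0,-1],
    [0,0,0,0,0,0,-1],
  ],
)

```text
t: 10.05
position: [0.5081, 0.0696, 0.1834]
orientation: [[-1.0, -0.016, -0.004], [-0.016, 1.0, -0.001], [0.004, -0.0, -1.0]]
wrist_force: [-6.6, -0.4, 5.7]
width: 0.157
grip_force: 30.0
```

Call:
drive_tool(
  rows=[
    [-0.08,0,0,0,0,0,-1],
    [-0.08,0,0,0,0,0,-1],
    [0,0,0,0,0,0,-1],
  ],
)

```text
t: 10.42
position: [0.5066, 0.0699, 0.1836]
orientation: [[-1.0, -0.016, 0.002], [-0.016, 1.0, -0.0], [-0.002, -0.0, -1.0]]
wrist_force: [0.1, 0.5, -1.1]
width: 0.156
grip_force: 30.0
```

Call:
drive_tool(
  rows=[
    [0,0,0.08,0,0,0,-1],
    [0,0,0.08,0,0,0,-1],
    [0,0,0,0,0,0,-1],
  ],
)

```text
t: 10.8
position: [0.5061, 0.0701, 0.1878]
orientation: [[-1.0, -0.016, 0.001], [-0.016, 1.0, 0.0], [-0.001, 0.0, -1.0]]
wrist_force: [0.2, -0.1, -1.3]
width: 0.157
grip_force: 30.0
```

Call:
drive_tool(
  rows=[
    [0,0,0.3,0,0,0,-1],
    [0,0,0.5,0,0,0,-1],
    [0,0,0.5,0,0,0,-1],
    [0,0,0.4,0,0,0,-1],
    [0,0,0,0,0,0,-1],
    [0.015,-0.4,0,0,0,0.02,-1],
    [0.015,-0.4,0,0,0,0.02,-1],
    [0.015,-0.4,0,0,0,0.02,-1],
    [0.02,-0.4,0,0,0,0.02,-1],
    [0.02,-0.4,0,0,0,0.02,-1],
    [0.015,-0.4,0,0,0,0.02,-1],
    [0.015,-0.4,0,0,0,0.02,-1],
    [0.015,-0.4,0,0,0,0,-1],
    [0.01,-0.4,0,0,0,0,-1],
    [0,-0.13,0,0,0,0,-1],
    [0,0,0,0,0,0,-1],
    [0,0,0,0,0,0,-1],
  ],
)

```text
t: 12.92
position: [0.5093, -0.0227, 0.2301]
orientation: [[-1.0, -0.029, -0.0], [-0.029, 1.0, 0.0], [0.0, 0.0, -1.0]]
wrist_force: [0.4, -0.1, -2.2]
width: 0.163
grip_force: 30.0
```

```bash
python3 - <<'E'
from h import *
st()
a=eyes.read_camera('top')[120:200,270:400]; b=eyes.read_camera('side')[120:260,300:430]
a=cv2.resize(a,(650,400),interpolation=cv2.INTER_CUBIC); cv2.imwrite('pics/d1.png',cv2.resize(b,(557,600),interpolation=cv2.INTER_CUBIC)); cv2.imwrite('pics/d1t.png',a)
for n in('door_hanger','door_hanger_shoe','door_hanger_nose'):
  print(n,[(np.round(r['xyz'],4),round(r['score'],2)) for c in ('side','top') for r in spotter.landmark_of(c,n)[:1]])
E
```

```text
t 12.93 p [ 0.5093 -0.0227  0.2301] F [ 0.4  -0.14 -2.23] w 0.163 g 30.0
door_hanger [(array([ 0.5065, -0.0219,  0.2055]), 0.68)]
door_hanger_shoe [(array([ 0.5068, -0.0251,  0.1993]), 0.73), (array([ 0.5091, -0.1416,  0.1683]), 0.7)]
door_hanger_nose [(array([ 0.5055, -0.0557,  0.2185]), 0.67)]
```

View pics/d1.png

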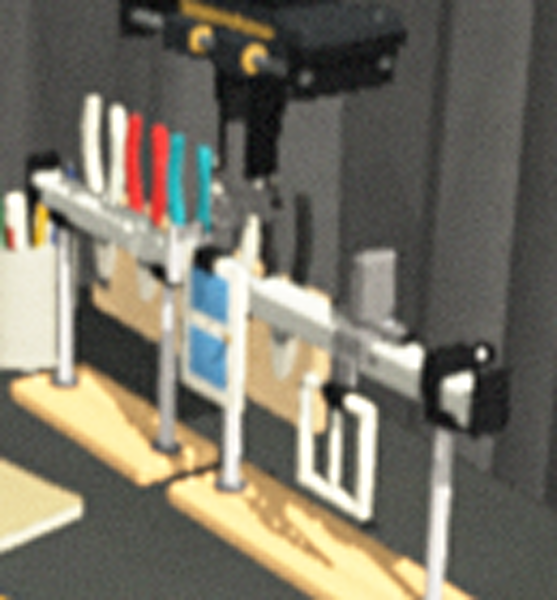

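The door hangs upright above the drying rail's opening (hanger at crop (225,210)), clear of both stops and the post. I'll lower it, then feel my way in.

Call:
drive_tool(
  rows=[
    [0.01,-0.015,-0.3,0,0,0,-1],
    [0,0,-0.4,0,0,0,-1],
    [0,0,-0.3,0,0,0,-1],
    [0,0,-0.2,0,0,0,-1],
    [0,0,-0.1,0,0,0,-1],
    [0,0,0,0,0,0,-1],
  ],
)

```text
t: 14.08
position: [0.5096, -0.0236, 0.1975]
orientation: [[-1.0, -0.028, -0.0], [-0.028, 1.0, 0.0], [0.0, 0.0, -1.0]]
wrist_force: [0.1, 0.1, -1.5]
width: 0.159
grip_force: 30.0
```

Call:
drive_tool(
  rows=[
    [0,0,-0.08,0,0,0,-1],
    [0,0,-0.08,0,0,0,-1],
    [0,0,0,0,0,0,-1],
  ],
)

```text
t: 14.45
position: [0.5094, -0.0235, 0.1935]
orientation: [[-1.0, -0.028, -0.0], [-0.028, 1.0, 0.0], [0.0, 0.0, -1.0]]
wrist_force: [-0.2, 0.2, -0.8]
width: 0.157
grip_force: 30.0
```

Call:
drive_tool(
  rows=[
    [0,0,-0.06,0,0,0,-1],
    [0,0,-0.06,0,0,0,-1],
    [0,0,0,0,0,0,-1],
  ],
)

```text
t: 14.82
position: [0.5094, -0.0236, 0.1904]
orientation: [[-1.0, -0.028, -0.0], [-0.028, 1.0, 0.0], [0.0, 0.0, -1.0]]
wrist_force: [-0.1, 1.3, -1.7]
width: 0.155
grip_force: 30.0
```

Call:
drive_tool(
  rows=[
    [0,0,-0.06,0,0,0,-1],
    [0,0,-0.06,0,0,0,-1],
    [0,0,0,0,0,0,-1],
  ],
)

```text
t: 15.2
position: [0.5094, -0.0236, 0.1874]
orientation: [[-1.0, -0.028, -0.0], [-0.028, 1.0, 0.0], [0.0, 0.0, -1.0]]
wrist_force: [0.6, 0.1, -1.6]
width: 0.162
grip_force: 30.0
```

Call:
drive_tool(
  rows=[
    [0,0,-0.06,0,0,0,-1],
    [0,0,-0.05,0,0,0,-1],
    [0,0,0,0,0,0,-1],
  ],
)

```text
t: 15.58
position: [0.5094, -0.0236, 0.1847]
orientation: [[-1.0, -0.028, -0.0], [-0.028, 1.0, 0.0], [0.0, 0.0, -1.0]]
wrist_force: [0.5, -0.3, -2.1]
width: 0.162
grip_force: 30.0
```

Call:
drive_tool(
  rows=[
    [0,0,-0.03,0,0,0,-1],
    [0.003,-0.1,0,0,0,0,-1],
    [0.003,-0.1,0,0,0,0,-1],
    [0.003,-0.1,0,0,0,0,-1],
    [0,0,0,0,0,0,-1],
  ],
)

```text
t: 16.2
position: [0.5098, -0.0314, 0.1841]
orientation: [[-1.0, -0.028, 0.0], [-0.028, 1.0, -0.0], [-0.0, -0.0, -1.0]]
wrist_force: [0.7, -0.7, -1.1]
width: 0.155
grip_force: 30.0
```

Call:
drive_tool(
  rows=[
    [0.004,-0.15,0,0,0,0,-1],
    [0.004,-0.15,0,0,0,0,-1],
    [0.004,-0.15,0,0,0,0,-1],
    [0.004,-0.15,0,0,0,0,-1],
    [0,0,0,0,0,0,-1],
  ],
)

```text
t: 16.82
position: [0.5101, -0.0465, 0.1841]
orientation: [[-1.0, -0.028, -0.0], [-0.028, 1.0, -0.0], [0.0, -0.0, -1.0]]
wrist_force: [-0.3, -0.5, -1.3]
width: 0.156
grip_force: 30.0
```

Call:
drive_tool(
  rows=[
    [0.003,-0.12,0,0,0,0,-1],
    [0.003,-0.12,0,0,0,0,-1],
    [0.003,-0.12,0,0,0,0,-1],
    [0.003,-0.12,0,0,0,0,-1],
    [0.003,-0.12,0,0,0,0,-1],
    [0.003,-0.12,0,0,0,0,-1],
    [0,0,0,0,0,0,-1],
  ],
)

```text
t: 17.7
position: [0.5106, -0.0644, 0.1841]
orientation: [[-1.0, -0.028, -0.0], [-0.028, 1.0, -0.0], [0.0, -0.0, -1.0]]
wrist_force: [0.4, -0.0, -1.0]
width: 0.155
grip_force: 30.0
```

```bash
python3 - <<'E'
from h import *
st()
b=eyes.read_camera('side')[150:260,330:430]; cv2.imwrite('pics/w1.png',cv2.resize(b,None,fx=5.4,fy=5.4,interpolation=cv2.INTER_CUBIC))
g=cv2.cvtColor(eyes.read_camera('top'),cv2.COLOR_BGR2GRAY); print(g[156:164:2,405:440])
print([(c,r['xyz'].round(4) if hasattr(r['xyz'],'round') else np.round(r['xyz'],4),round(r['score'],2)) for c in ('side','top') for r in spotter.landmark_of(c,'window_hanger')[:1]])
E
```

```text
t 17.7 p [ 0.5106 -0.0644  0.1841] F [ 0.42 -0.01 -0.99] w 0.155 g 30.0
[[144 148 145 142 144 149 152 154 150 152 139  99  87  85  85  95 133 163
  163 154 135 122 108  81  45  50  58  61  62  61  65  98 169 218 227]
 [147 147 144 144 141 145 150 147 146 143 126  91  88  96 102 140 237 254
  254 252 222 215 210 175  86  51  61  62  59  58  64 118 230 254 254]
 [146 146 146 143 145 138 143 143 146 133 103  94 129 163 151 149 237 254
  254 252 224 214 210 175  87  50  61  58  60  62  66 119 231 254 255]
 [145 147 144 143 142 140 141 144 138 123  90  88  90  90  91 135 234 254
  254 251 223 215 210 176  83  51  62  64  57  61  69 120 233 254 254]]
[('side', array([ 0.5158, -0.1435,  0.1641]), 0.75), ('top', array([ 0.293 , -0.2292,  0.0029]), 0.62)]
```

View pics/w1.png

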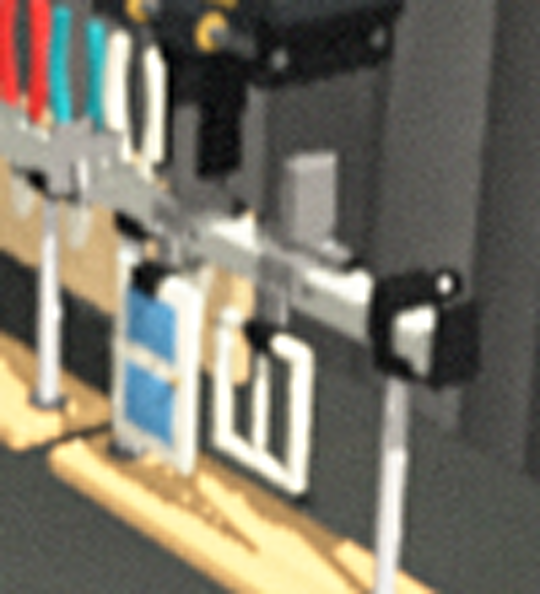

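The door is on the rail about 9 mm short of the window's hanger (crop (190,240) and (270,270)). The clamp is at (400,320), about 24 mm beyond the window's bar. I'll slide up slowly.

Call:
drive_tool(
  rows=[
    [0.002,-0.07,0,0,0,0,-1],
    [0.002,-0.07,0,0,0,0,-1],
    [0.002,-0.07,0,0,0,0,-1],
    [0.002,-0.06,0,0,0,0,-1],
    [0.001,-0.05,0,0,0,0,-1],
    [0.001,-0.05,0,0,0,0,-1],
    [0.001,-0.05,0,0,0,0,-1],
    [0.001,-0.05,0,0,0,0,-1],
    [0.001,-0.05,0,0,0,0,-1],
    [0.001,-0.05,0,0,0,0,-1],
  ],
)

```text
t: 19.15
position: [0.511, -0.0784, 0.1841]
orientation: [[-1.0, -0.028, -0.0], [-0.028, 1.0, 0.0], [0.0, 0.0, -1.0]]
wrist_force: [0.1, 0.9, -0.7]
width: 0.158
grip_force: 30.0
```

Call:
drive_tool(
  rows=[
    [0.001,-0.05,0,0,0,0,-1],
    [0.001,-0.05,0,0,0,0,-1],
    [0.001,-0.05,0,0,0,0,-1],
    [0.001,-0.05,0,0,0,0,-1],
    [0.001,-0.05,0,0,0,0,-1],
    [0.001,-0.05,0,0,0,0,-1],
  ],
)

```text
t: 19.9
position: [0.5111, -0.0859, 0.1841]
orientation: [[-1.0, -0.028, -0.0], [-0.028, 1.0, 0.0], [0.0, 0.0, -1.0]]
wrist_force: [0.4, 0.9, -0.8]
width: 0.161
grip_force: 30.0
```

Call:
drive_tool(
  rows=[
    [0.001,-0.04,0,0,0,0,-1],
    [0.001,-0.04,0,0,0,0,-1],
    [0.001,-0.04,0,0,0,0,-1],
    [0.001,-0.04,0,0,0,0,-1],
    [0.001,-0.04,0,0,0,0,-1],
    [0.001,-0.04,0,0,0,0,-1],
  ],
)

```text
t: 20.65
position: [0.5113, -0.0919, 0.1841]
orientation: [[-1.0, -0.028, -0.0], [-0.028, 1.0, 0.0], [0.0, 0.0, -1.0]]
wrist_force: [-0.1, 1.8, -0.0]
width: 0.161
grip_force: 30.0
```

Call:
drive_tool(
  rows=[
    [0.001,-0.03,0,0,0,0,-1],
    [0.001,-0.03,0,0,0,0,-1],
    [0,0,0,0,0,0,-1],
  ],
)

```text
t: 21.02
position: [0.5113, -0.0935, 0.1841]
orientation: [[-1.0, -0.028, -0.0], [-0.028, 1.0, -0.0], [0.0, -0.0, -1.0]]
wrist_force: [0.1, 0.3, -0.8]
width: 0.158
grip_force: 30.0
```

Call:
drive_tool(
  rows=[
    [0.001,-0.03,0,0,0,0,-1],
    [0.001,-0.03,0,0,0,0,-1],
    [0,0,0,0,0,0,-1],
  ],
)

```text
t: 21.4
position: [0.5114, -0.095, 0.1841]
orientation: [[-1.0, -0.028, 0.0], [-0.028, 1.0, -0.0], [-0.0, -0.0, -1.0]]
wrist_force: [-0.4, 1.3, -2.5]
width: 0.159
grip_force: 30.0
```

Time is plentiful (21 of 64 s), so I'll take small steps from here.

Call:
drive_tool(
  rows=[
    [0.001,-0.02,0,0,0,0,-1],
    [0,-0.02,0,0,0,0,-1],
    [0,0,0,0,0,0,-1],
  ],
)

```text
t: 21.78
position: [0.5114, -0.0959, 0.1841]
orientation: [[-1.0, -0.028, -0.0], [-0.028, 1.0, -0.0], [0.0, -0.0, -1.0]]
wrist_force: [-0.6, -0.1, -0.9]
width: 0.16
grip_force: 30.0
```

Call:
drive_tool(
  rows=[
    [0.001,-0.02,0,0,0,0,-1],
    [0,-0.02,0,0,0,0,-1],
    [0,0,0,0,0,0,-1],
  ],
)

```text
t: 22.15
position: [0.5114, -0.0969, 0.1841]
orientation: [[-1.0, -0.028, 0.0], [-0.028, 1.0, -0.0], [-0.0, -0.0, -1.0]]
wrist_force: [0.1, 2.0, -1.2]
width: 0.16
grip_force: 30.0
```

Call:
drive_tool(
  rows=[
    [0.001,-0.02,0,0,0,0,-1],
    [0,-0.02,0,0,0,0,-1],
    [0,0,0,0,0,0,-1],
  ],
)

```text
t: 22.52
position: [0.5114, -0.0979, 0.1841]
orientation: [[-1.0, -0.028, -0.0], [-0.028, 1.0, -0.0], [0.0, -0.0, -1.0]]
wrist_force: [-0.5, 0.6, -0.8]
width: 0.159
grip_force: 30.0
```

Call:
drive_tool(
  rows=[
    [0.001,-0.02,0,0,0,0,-1],
    [0,-0.02,0,0,0,0,-1],
    [0,0,0,0,0,0,-1],
  ],
)

```text
t: 22.9
position: [0.5114, -0.0989, 0.1841]
orientation: [[-1.0, -0.028, -0.0], [-0.028, 1.0, -0.0], [0.0, -0.0, -1.0]]
wrist_force: [0.5, 0.5, -1.6]
width: 0.163
grip_force: 30.0
```

Call:
drive_tool(
  rows=[
    [0.001,-0.02,0,0,0,0,-1],
    [0,-0.01,0,0,0,0,-1],
    [0,0,0,0,0,0,-1],
  ],
)

```text
t: 23.28
position: [0.5115, -0.0996, 0.1841]
orientation: [[-1.0, -0.028, -0.0], [-0.028, 1.0, 0.0], [0.0, 0.0, -1.0]]
wrist_force: [0.7, 1.4, -1.8]
width: 0.156
grip_force: 30.0
```

```bash
python3 - <<'E'
from h import *
st()
g=cv2.cvtColor(eyes.read_camera('top'),cv2.COLOR_BGR2GRAY); print(g[154:166:2,415:440])
st()
E
```

```text
t 23.27 p [ 0.5115 -0.0996  0.1841] F [ 0.66  1.41 -1.79] w 0.156 g 30.0
[[138 139 140 139 142 143 143 144 144 144 148 146 146 148 147 148 146 146
  147 150 155 157 156 159 158]
 [138 141 139 141 147 144 146 142 146 146 146 146 148 148 145 146 144 149
  144 147 150 151 152 152 158]
 [139 141 141 142 142 143 147 146 144 147 146 149 146 148 148 149 147 145
  142 145 146 147 148 150 168]
 [140 140 142 141 143 142 145 146 146 145 147 147 147 149 147 147 146 147
  145 144 144 147 144 147 168]
 [141 139 139 142 142 144 146 145 143 147 147 145 148 148 148 146 147 146
  142 145 139 138 141 139 155]
 [139 141 140 142 142 145 145 146 148 147 147 149 146 145 149 146 150 146
  143 142 142 141 144 132 139]]
t 23.32 p [ 0.5115 -0.0996  0.1841] F [ 0.04  1.08 -0.92] w 0.157 g 30.0
```

Call:
drive_tool(
  rows=[
    [0,-0.03,0,0,0,0,-1],
    [0,0,0,0,0,0,-1],
  ],
)

```text
t: 23.58
position: [0.5115, -0.1004, 0.1841]
orientation: [[-1.0, -0.028, -0.0], [-0.028, 1.0, -0.0], [0.0, -0.0, -1.0]]
wrist_force: [-0.4, 0.9, -0.4]
width: 0.157
grip_force: 30.0
```

Call:
drive_tool(
  rows=[
    [0.001,-0.03,0,0,0,0,-1],
    [0,0,0,0,0,0,-1],
  ],
)

```text
t: 23.82
position: [0.5115, -0.1012, 0.1841]
orientation: [[-1.0, -0.028, 0.0], [-0.028, 1.0, -0.0], [-0.0, -0.0, -1.0]]
wrist_force: [-0.0, 1.3, -0.9]
width: 0.153
grip_force: 30.0
```

Call:
drive_tool(
  rows=[
    [0.001,-0.03,0,0,0,0,-1],
    [0,0,0,0,0,0,-1],
  ],
)

```text
t: 24.08
position: [0.5115, -0.1019, 0.1841]
orientation: [[-1.0, -0.028, -0.0], [-0.028, 1.0, -0.0], [0.0, -0.0, -1.0]]
wrist_force: [-0.2, 1.3, -1.4]
width: 0.158
grip_force: 30.0
```

```bash
python3 - <<'E'
from h import *
b=eyes.read_camera('side'); o=cv2.imread('pics/side0.png')
f=lambda i:cv2.resize(i[165:235,350:425],(390,364),interpolation=cv2.INTER_CUBIC)
cv2.imwrite('pics/c1.png',np.hstack([f(o),f(b)]))
# clamp shift check by template match
t=o[197:225,397:422]; t=o[195:225,396:422]
r=cv2.matchTemplate(b[185:235,385:435],t,cv2.TM_CCOEFF_NORMED); print(r.max(),np.unravel_index(r.argmax(),r.shape),'expect (10,11)')
E
```

```text
0.9349359 (np.int64(10), np.int64(11)) expect (10,11)
```

View pics/c1.png

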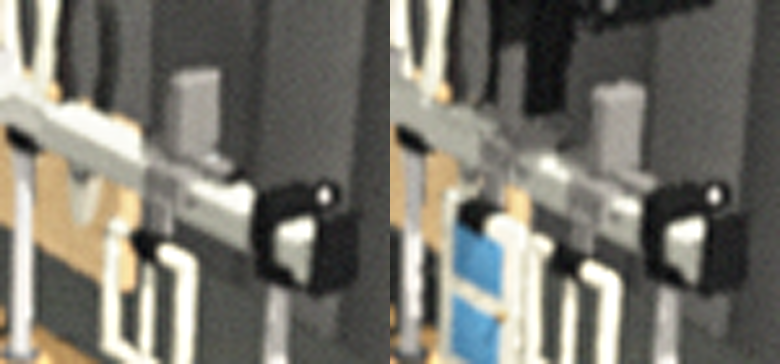

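The window hanger has moved along with the door and its bar tip now reaches the clamp's edge (crop (650,190)); the clamp itself hasn't moved. I'll continue by feel.

Call:
drive_tool(
  rows=[
    [0.001,-0.02,0,0,0,0,-1],
    [0,0,0,0,0,0,-1],
    [0,0,0,0,0,0,-1],
  ],
)

```text
t: 24.5
position: [0.5116, -0.1023, 0.1841]
orientation: [[-1.0, -0.028, 0.0], [-0.028, 1.0, 0.0], [-0.0, 0.0, -1.0]]
wrist_force: [1.0, 0.5, -0.7]
width: 0.163
grip_force: 30.0
```

Call:
drive_tool(
  rows=[
    [0.001,-0.02,0,0,0,0,-1],
    [0,0,0,0,0,0,-1],
    [0,0,0,0,0,0,-1],
  ],
)

```text
t: 24.88
position: [0.5116, -0.1029, 0.1841]
orientation: [[-1.0, -0.028, 0.0], [-0.028, 1.0, 0.0], [-0.0, 0.0, -1.0]]
wrist_force: [0.2, 0.7, -1.8]
width: 0.155
grip_force: 30.0
```

Call:
drive_tool(
  rows=[
    [0.001,-0.02,0,0,0,0,-1],
    [0,0,0,0,0,0,-1],
    [0,0,0,0,0,0,-1],
  ],
)

```text
t: 25.25
position: [0.5116, -0.1034, 0.1841]
orientation: [[-1.0, -0.028, -0.0], [-0.028, 1.0, -0.0], [0.0, -0.0, -1.0]]
wrist_force: [0.6, 0.7, -1.7]
width: 0.157
grip_force: 30.0
```

Call:
drive_tool(
  rows=[
    [0.001,-0.02,0,0,0,0,-1],
    [0,0,0,0,0,0,-1],
    [0,0,0,0,0,0,-1],
  ],
)

```text
t: 25.62
position: [0.5117, -0.1039, 0.1841]
orientation: [[-1.0, -0.028, -0.0], [-0.028, 1.0, -0.0], [0.0, -0.0, -1.0]]
wrist_force: [0.1, 1.3, -1.5]
width: 0.16
grip_force: 30.0
```

Call:
drive_tool(
  rows=[
    [0.001,-0.02,0,0,0,0,-1],
    [0,0,0,0,0,0,-1],
    [0,0,0,0,0,0,-1],
  ],
)

```text
t: 26.0
position: [0.5117, -0.1043, 0.1841]
orientation: [[-1.0, -0.028, -0.0], [-0.028, 1.0, 0.0], [0.0, 0.0, -1.0]]
wrist_force: [0.8, 1.1, -1.3]
width: 0.157
grip_force: 30.0
```

Call:
drive_tool(
  rows=[
    [0.001,-0.02,0,0,0,0,-1],
    [0,0,0,0,0,0,-1],
    [0,0,0,0,0,0,-1],
  ],
)

```text
t: 26.38
position: [0.5117, -0.1043, 0.1841]
orientation: [[-1.0, -0.029, -0.0], [-0.029, 1.0, 0.001], [0.0, 0.001, -1.0]]
wrist_force: [-0.1, 3.3, 0.2]
width: 0.155
grip_force: 30.0
```

The row is now against the clamp: the position has stopped and Fy has risen to 3.3 N. I'll hold here.

Call:
drive_tool(
  rows=[
    [0,0,0,0,0,0,-1],
    [0,0,0,0,0,0,-1],
    [0,0,0,0,0,0,-1],
    [0,0,0,0,0,0,-1],
    [0,0,0,0,0,0,-1],
  ],
)

```text
t: 27.0
position: [0.5117, -0.1044, 0.1841]
orientation: [[-1.0, -0.029, -0.0], [-0.029, 1.0, 0.001], [0.0, 0.001, -1.0]]
wrist_force: [0.3, 5.0, 0.3]
width: 0.16
grip_force: 30.0
```

Call:
drive_tool(
  rows=[
    [0,0,0,0,0,0,-1],
    [0,0,0,0,0,0,-1],
    [0,0,0,0,0,0,-1],
    [0,0,0,0,0,0,-1],
    [0,0,0,0,0,0,-1],
  ],
)

```text
t: 27.62
position: [0.5117, -0.1044, 0.1841]
orientation: [[-1.0, -0.029, -0.0], [-0.029, 1.0, 0.001], [0.0, 0.001, -1.0]]
wrist_force: [0.5, 5.0, -0.1]
width: 0.159
grip_force: 30.0
```

Call:
drive_tool(
  rows=[
    [0,0.012,0,0,0,0,-1],
    [0,0,-0.02,0,0,0,-1],
    [0,0,0,0,0,0,-1],
  ],
)

```text
t: 28.0
position: [0.5119, -0.1043, 0.1837]
orientation: [[-1.0, -0.028, 0.0], [-0.028, 1.0, 0.0], [-0.0, 0.0, -1.0]]
wrist_force: [-1.4, 5.6, 0.9]
width: 0.159
grip_force: 30.0
```

Call:
drive_tool(
  rows=[
    [0,0,0,0,0,0,-0.6],
    [0,0,0,0,0,0,-0.5],
    [0,0,0,0,0,0,-0.4],
    [0,0,0,0,0,0,-0.35],
    [0,0,0,0,0,0,-0.35],
    [0,0,0,0,0,0,-0.35],
  ],
)

```text
t: 28.75
position: [0.5117, -0.1046, 0.1836]
orientation: [[-1.0, -0.028, 0.0], [-0.028, 1.0, -0.0], [-0.0, -0.0, -1.0]]
wrist_force: [-0.5, 0.3, -0.7]
width: 0.326
grip_force: 0.0
```

Released. Next I'll lift straight up, back off and check.

Call:
drive_tool(
  rows=[
    [0,0,0.2,0,0,0,-0.35],
    [0,0,0.4,0,0,0,-0.35],
    [0,0,0.8,0,0,0,-0.35],
    [0,0,0.8,0,0,0,-0.35],
    [0,0,0.8,0,0,0,-0.35],
    [0,0.4,0.8,0,0,0,-0.35],
    [0,0.8,0.8,0,0,0,-0.35],
    [0,1,0.2,0,0,0,-0.35],
    [0,1,0,0,0,0,-0.35],
    [0,1,0,0,0,0,-0.35],
    [0,1,0,0,0,0,-0.35],
    [0,1,0,0,0,0,-0.35],
    [0,1,0,0,0,0,-0.35],
    [0,1,0,0,0,0,-0.35],
    [0,0.5,0,0,0,0,-0.35],
    [0,0,0,0,0,0,-0.35],
  ],
)

```text
t: 30.75
position: [0.5117, 0.1134, 0.3039]
orientation: [[-1.0, -0.03, 0.0], [-0.03, 1.0, -0.0], [-0.0, -0.0, -1.0]]
wrist_force: [-1.4, -0.5, -0.0]
width: 0.328
grip_force: 0.0
```

```bash
python3 - <<'E'
from h import *
st()
a=eyes.read_camera('top');b=eyes.read_camera('side'); o=cv2.imread('pics/side0.png'); o2=cv2.imread('pics/top0.png')
cv2.imwrite('pics/e1.png',np.vstack([cv2.resize(a[135:195,320:455],(600,267),interpolation=cv2.INTER_CUBIC),cv2.resize(b[165:235,320:440],(600,330),interpolation=cv2.INTER_CUBIC)]))
r=cv2.matchTemplate(b[185:235,385:435],o[195:225,396:422],cv2.TM_CCOEFF_NORMED); print(r.max(),np.unravel_index(r.argmax(),r.shape))
r=cv2.matchTemplate(a[140:180,418:455],o2[147:172,430:448],cv2.TM_CCOEFF_NORMED); print(r.max(),np.unravel_index(r.argmax(),r.shape),'exp (7,12)')
g=cv2.cvtColor(a,cv2.COLOR_BGR2GRAY); print(g[160,365:440]); print(g[162,365:440])
E
```

```text
t 30.75 p [0.5117 0.1134 0.3039] F [-1.39 -0.53 -0.04] w 0.328 g 0.0
0.9239843 (np.int64(10), np.int64(11))
0.99771273 (np.int64(7), np.int64(12)) exp (7,12)
[224 219 214 193 147 152 157 155 152 154 151 145 143 134 131 128 120 121
 139 176 200 204 207 213 215 212 209 204 204 205 202 198 171 109  84 105
 132 135 133 133 133 132 133 131 132 130 119 108 113 120 151 189 205 208
 208 207 204 204 205 203 205 204 186 134  62  50  61  62  62  58  66 118
 233 254 255]
[224 216 211 173  86  99 134 135 136 135 134 132 132 135 134 129 117 114
 136 179 202 207 209 213 202 196 203 207 204 206 208 203 171  94  67  81
 118 131 133 132 132 135 134 132 133 130 120 105 113 116 150 188 204 206
 211 212 206 202 212 213 209 207 189 139  67  49  60  58  60  59  65 118
 231 254 255]
```

View pics/e1.png

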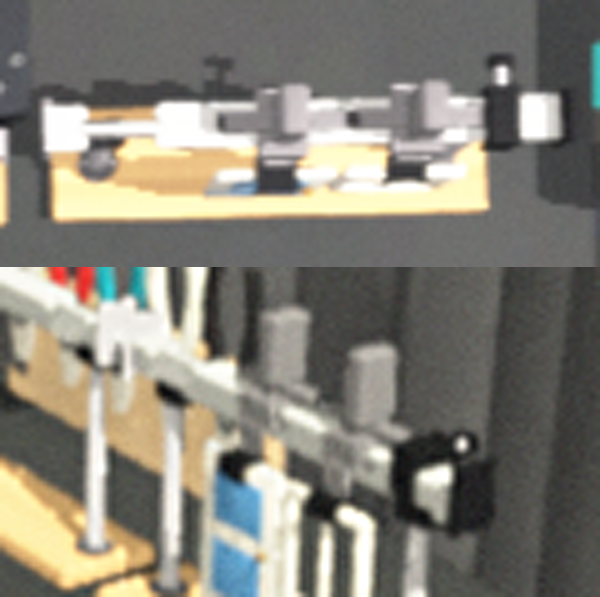

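Both hangers sit bar to bar, with tabs 66 mm apart and the row against the clamp. The clamp hasn't moved, and the gripper is clear of everything. I'll hand in.

```bash
python3 -c "
from h import *
print(finish_job())"
```

```text
the job is handed in; nothing more can be done
None
```

The door's hanger is on the drying rail, spacer bar to spacer bar with the window's hanger and snug against the clamp, which didn't shift; I held about 5 N for just over a second, let go, and handed the job in at about 31 s.

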